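# Hang a guard panel on twin studs behind a gravity keeper

## Task

Pick up the blue guard panel by its black handle and hang it over the sloping face of the grey control console: both eyes over both steel studs, pushed past the yellow gravity flap until the panel lies flat on the face and the flap drops back down in front of it. Leave it hanging there, and do not knock over or shove away the bottle, the pot or the pink tube rack.

Things in the scene. Friction and masses are not known exactly. Their poses are not given: they have to be found in the camera images.
- guard: Blue guard panel, loose, about 0.3 kg: plate 130 (x) x 150 (y) x 8 mm (z), black bar handle on its front, 5 mm ribs along the left and right edges. Origin: centre of the plate's underside; x to its top edge (where the two eyes are), y to its left, z out of its front. Starts flat on the bench, handle up.
- handle (a point): Centre of the guard's handle bar, at x -20, y 0, z +37 mm of the guard. Bar along the guard's y: 100 mm long, 14 mm thick (x; grip across this), 22 mm high (z), 18 mm of free space under it between its feet (y +-36 to +-48 mm).
- eye_left (a point): Centre of the guard's left eye, a 19 mm through hole at x +45, y +55 mm of the guard; the point is at the plate's underside.
- eye_right (a point): Centre of the guard's right eye, a 19 mm through hole at x +45, y -55 mm; the point is at the plate's underside.
- stud_face: Sloping face of the grey console (fixed, 166 deep, 200 wide, 152 mm high). Slope 40 deg from horizontal, rising away from the robot. Origin on the face midway between the stud roots; x up the slope, y left along the studs' line, z square out of the face (up and toward the robot, 40 deg from vertical). Face: x -135 to +55, y +-100 mm. The guard goes on along -z, its axes along these axes.
- stud_left (a point): Root of the left steel stud, at y +55 mm on the face. Studs stand along the face's z: 12 mm diameter, 42 mm long, the last 12 mm tapering to a 6 mm tip, with a 1.5 mm thick, 22 mm washer at the root on which the hung guard rests. Let go, the guard slips down the slope by up to 3.5 mm until its eyes hang on the studs.
- stud_right (a point): Root of the right steel stud (same shape), at y -55 mm on the face.
- keeper (a joint): Yellow gravity flap, 80 mm wide, 80 g, hinged at x +37, z +65 mm of the face between two steel brackets (x +31 to +49, y +-46, up to z +73 mm). 0 = hanging down on its stop; grows (rad, to 1.0) as it swings inward and up; cannot swing outward. The upper edge of a guard pushed on along the studs lifts it with under 2 N; once the guard is home it falls back to 0 in front of it.
- keeper_edge (a point): Middle of the flap's rounded lower edge (radius 4 mm), 51 mm from the hinge; when down, about 9 mm in front of a hung guard and 12 mm below its upper edge.
- blue_cap_bottle: Clear bottle with a blue cap, 69 mm diameter, 129 mm high, loose bystander. Origin: centre of its underside.
- red_lid_pot: White pot with a red lid, 46 mm diameter, 57 mm high, loose bystander. Origin: centre of its underside.
- pink_rack: Pink tube rack, 62 x 196 x 76 mm, loose bystander. Origin: centre of its underside; y along its length.

How it is judged (in metres and radians):
At the end, for the whole second after the job is handed in: The guard hangs at rest on the console: the centre of each eye (at the underside of the plate) is within 8 mm of the root of its own stud, left on left and right on right; the panel lies flat on the face within 0.06 rad (3.4 degrees); the flap is down (joint below 0.1 rad) in front of it (distance between eye_left and stud_left below 0.008 m and distance between eye_right and stud_right below 0.008 m and angle between the z axis of guard and the z axis of stud_face, either way round below 0.06 rad and value of joint keeper below 0.1 rad and linear speed of guard below 0.02 m/s); the robot touches nothing.
It fails at once if the blue-capped bottle is moved more than 40 mm or tipped over (distance of blue_cap_bottle from where it was at the start of the episode above 0.04 m or angle between blue_cap_bottle's own z axis and vertical above 0.5 rad).
It fails at once if the red-lidded pot is moved more than 40 mm or tipped over (distance of red_lid_pot from where it was at the start of the episode above 0.04 m or angle between red_lid_pot's own z axis and vertical above 0.5 rad).
It fails at once if the pink tube rack is moved more than 40 mm or tipped over (distance of pink_rack from where it was at the start of the episode above 0.04 m or angle between pink_rack's own z axis and vertical above 0.5 rad).
It also fails if it takes over 45 s, if anything falls off the work surface, if the arm or the gripper's body presses on something with over 40 N, if the wrist force passes 120 N, or if a joint passes its speed limit or range.

## Robot

A 6-joint arm with a two-finger parallel gripper is mounted at the origin on a cart in front of the work surface, level with it; the furniture and walls round the work are solid. World frame = base frame: x ahead of the robot, y to its left, z up, the work surface at z = 0. Lengths are in m, angles in degrees, forces in N, time in s.
With the tool pointing down it reaches from about 0.4 to 0.825 m from the base axis. Payload 7 kg.
Tool frame: the origin (TCP) lies at the very end of the fingers, on their centre line; the grasp point (between the pads) lies tcp_to_grasp behind it (tcp_to_grasp is the distance from the TCP to the grasp point, in m); x points along the fingers, y is the direction in which the jaws open and shut, and the axes are right-handed (so a half turn about x gives the same grasp; the last joint's range is limited). The gripper opens to 88 mm and grips with 3 to 60 N. Pads are 19 mm wide; open, the fingers measure 130 mm over their backs; the gripper's body (78 mm by 193 mm) begins 47 mm behind the grasp point.
Start: joints at [-54.769, 20.546, 0.682, 0, -70.136, -16.507], TCP at [0.217, -0.639, 0.227] pointing down, gripper open.
Joint ranges: [-176.03, 176.03], [-82.01, 121.73], [-58.28, 71.71], [-173.87, 95.51], [-174.79, -0.11], [-173.66, 173.66]. Speed limits (degrees/s): [136.94, 136.94, 172.46, 180, 180, 180].

## Interface

Orientations are given as [roll, pitch, yaw] about the fixed x, y, z axes, in that order (R = Rz(yaw) Ry(pitch) Rx(roll)).
In Python, from plant import * gives the robot as it stands. The module is installed in compiled form; this text tells all that it offers.
- The arm moves only by the shell command python3 -m pendant 'ROWS'. ROWS is JSON, a list of rows, each an object with "claw": the finger opening in mm, from 0 to 87.6; "linear": the shift along the tool's x, y, z in mm, a list of three; "twist": the turn about the tool's x in rad. In form: [{"claw": claw, "linear": [tx, ty, tz], "twist": twist}, ...]. A call has exactly 10 rows; each row shifts and turns the commanded pose from where the row before left it, along the tool's axes as they then stand; what a row does not reach is not made up. A row lasts 1/12 s, in which the tool goes at most 41.7 mm and 7.16 degrees, less where a joint would pass 70% of its speed; a pose out of reach is approached as far as the arm can. A call with a gripper value outside its range is refused whole. The fingers move at their own pace and stop on an object; the grip force is fixed at half the most. Time passes only in rows, so rows that do not move let the fingers close, or fill a call up. It gives the time, the measured TCP pose, the force and the opening at its end, in the units of the state.
- get_obs(): the state, without advancing time (a new reading comes with each control period).
- snapshot(name): name is "scene" or "side" or "wrist"; returns (picture, depth): 420x560x3 uint8, red, green, blue; 420x560 float32, m along the optical axis (not along the pixel's ray), 0 where there is no reading.
- camera_params(name): a dict with "fx", "fy", "cx", "cy" (pixels), "k1" (the pictures are not rectified: a ray, as slopes to the right and down, at radius r is drawn at 1 + k1 r^2 times it, then the intrinsics apply), "rvec" (rotation vector, rad) and "tvec" (3), from world to camera coordinates, as OpenCV has them. Camera axes: x right, y down, z forward; pixel columns grow to the right and rows downward; lengths in m; the calibration is good to about 2 mm. A picture is of the moment at which its call begins: read the wrist's pose just before it. camera_params takes no time and is no camera call; for the wrist camera it gives the pose at the moment of the call.
- close_job(): hands the job in, once; it reports no verdict.
Trained networks look in the newest picture that a camera, given by its name, has taken for a name from the list of things; names that differ only in an ending like _2 or _b are one class to them, and where a whole thing is asked for, a point or a joint stands for the part that bears it (a point fixed in the world has none). Each returns a list of dicts, best first, with "confidence" (0 to 1); they miss things now and then, are a little off and sometimes report something else, mostly with a low value. They report only what shows in the picture. A call takes as long as a camera call.
- boxes_of(camera, target): "xy" ([column, row] in pixels, amid what is visible of it).
The state is a dict: "clock": time; "joint_pos": joint angles; "qvel": joint speeds; "tau": joint torques, N m; "tool_pos": TCP position; "orientation": TCP orientation; "force": force on the tool from outside, world axes, zero at the start; "moment": the same for the moment, N m; "opening": finger opening in m.
Only numpy, scipy, OpenCV 4.12 (cv2) and the standard library are available. Lean on these libraries where they do the work, as an engineer would, in place of code of your own. Each camera call takes 0.05 s, during which the arm holds its last target. There are 200 camera calls.

## Working session

There is one attempt and no reset: what is moved stays moved. The work goes in short steps, Python scripts to look and compute and a shell command to move; the robot and the scene stay as the last step left them, time stands still between calls to the robot, and variables do not carry over. Pictures are saved under pics/ and viewed, about 8 in all and at most 12, crops included, and the job is handed in when it is done.

```bash
mkdir -p pics; cat > h.py <<'E'
from plant import *
import numpy as np, cv2
from scipy.spatial.transform import Rotation as Ro
def w2p(cam,P,cp=None):
    c=cp or camera_params(cam); R=Ro.from_rotvec(np.ravel(c["rvec"])).as_matrix(); q=R@np.array(P,float).T.reshape(3,-1)+np.reshape(c["tvec"],(3,1))
    s=q[:2]/q[2]; s=s*(1+c["k1"]*(s**2).sum(0)); return np.c_[c["fx"]*s[0]+c["cx"],c["fy"]*s[1]+c["cy"]]
def cloud(c,d):
    v,u=np.mgrid[:420,:560]; a=np.stack([(u-c["cx"])/c["fx"],(v-c["cy"])/c["fy"]],-1); s=a.copy()
    for _ in range(8): s=a/(1+c["k1"]*(s**2).sum(-1,keepdims=True))
    p=np.dstack([s*d[...,None],d]); R=Ro.from_rotvec(np.ravel(c["rvec"])).as_matrix()
    W=(p-np.ravel(c["tvec"]))@R; W[d<=0]=np.nan; return W
def shot(name,tag):
    c=camera_params(name); im,d=snapshot(name); cv2.imwrite(f"pics/{tag}.png",im[:,:,::-1]); np.savez(f"pics/{tag}.npz",im=im,d=d,**{k:np.asarray(v) for k,v in c.items()}); return im,cloud(c,d)
E
python3 - <<'E'
from h import *
import builtins
try: print(tcp_to_grasp)
except Exception as e: print(e)
print(get_obs())
for n in["scene","side"]:
    im,W=shot(n,n+"0")
    for t in["guard","handle","eye_left","eye_right","stud_face","stud_left","stud_right","keeper","keeper_edge","blue_cap_bottle","red_lid_pot","pink_rack"]:
        for b in boxes_of(n,t)[:2]:
            u,v=np.round(b["xy"]).astype(int); print(n,t,round(b["confidence"],2),u,v,np.round(W[min(v,419),min(u,559)],3))
a=[cv2.imread(f"pics/{n}0.png") for n in["scene","side"]]
cv2.imwrite("pics/both.png",cv2.resize(np.vstack(a),(800,1200))[:,:]) 
E
```

```text
0.0188
{'clock': 0.0, 'joint_pos': array([-5.47688452e+01,  2.05922578e+01,  6.33804753e-01, -1.92344412e-02,
       -7.01374645e+01, -1.65070177e+01]), 'qvel': array([ 0.14722383, -0.07158351,  0.07920148,  0.04971589,  0.12116886,
        0.01512717]), 'tau': array([-3.73946577e-04, -5.82717812e+01,  2.93044442e+01,  6.99750245e+00,
        6.56617165e-03, -1.45724393e-04]), 'tool_pos': array([ 0.21649149, -0.63881547,  0.22561644]), 'orientation': array([ 95.83283966,  89.90239245, 114.5504264 ]), 'force': array([-0.55016192, -0.72590411,  0.38247771]), 'moment': array([ 0.07097704, -0.00845549, -0.02322386]), 'opening': 0.08772139546560821}
scene guard 0.97 274 303 [ 0.347 -0.283  0.04 ]
scene guard 0.16 344 252 [ 0.514 -0.356  0.085]
scene handle 0.77 276 303 [ 0.345 -0.289  0.043]
scene handle 0.27 373 283 [ 0.481 -0.435  0.057]
scene eye_left 0.93 274 302 [ 0.348 -0.282  0.04 ]
scene eye_right 0.86 275 300 [ 0.349 -0.284  0.046]
scene stud_face 0.97 297 220 [ 0.569 -0.215  0.093]
scene stud_left 0.85 299 216 [ 0.578 -0.216  0.099]
scene stud_right 0.65 293 215 [ 0.58  -0.199  
[... 212 characters left out ...]

scene pink_rack 0.88 187 249 [ 0.386 -0.035  0.057]
side guard 0.59 250 270 [ 0.402 -0.253  0.008]
side handle 0.8 254 271 [ 0.411 -0.259  0.008]
side handle 0.22 252 218 [ 0.412 -0.046  0.052]
side eye_left 0.93 252 272 [ 0.407 -0.261  0.007]
side eye_left 0.7 330 201 [ 0.583 -0.239  0.157]
side eye_right 0.57 249 272 [ 0.4   -0.261  0.007]
side stud_face 0.62 332 210 [ 0.609 -0.141  0.099]
side stud_face 0.4 251 272 [ 0.405 -0.262  0.008]
side stud_left 0.58 332 206 [ 0.589 -0.233  0.143]
side stud_right 0.5 327 202 [0.649 0.117 0.03 ]
side keeper 0.45 328 199 [ 0.577 -0.248  0.165]
side blue_cap_bottle 0.55 324 256 [ 0.546 -0.37   0.092]
side pink_rack 0.91 254 217 [ 0.417 -0.05   0.056]
```

View pics/scene0.png

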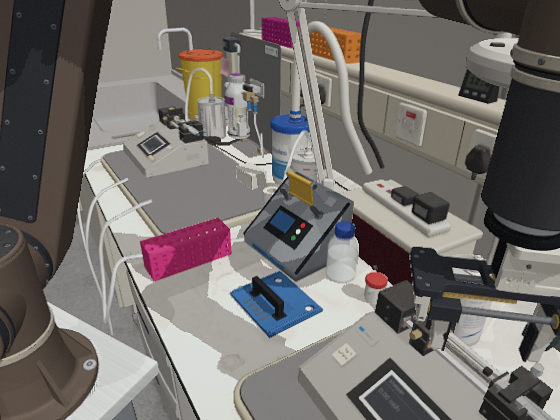

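View pics/side0.png

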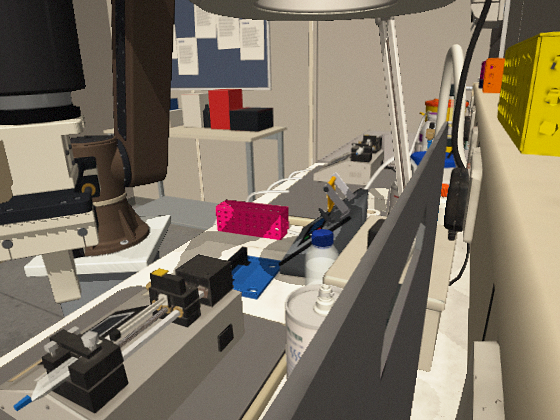

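```bash
cat > a.py <<'E'
from h import *
z=np.load("pics/scene0.npz"); c={k:z[k] for k in z if k not in("im","d")}; im=z["im"]; W=cloud(c,z["d"])
hsv=cv2.cvtColor(im,cv2.COLOR_RGB2HSV)
m=(hsv[...,0]>95)&(hsv[...,0]<125)&(hsv[...,1]>120)&(W[...,2]<.02)&(np.abs(W[...,0]-.4)<.2)&(np.abs(W[...,1]+.3)<.2)
P=W[m]; print("plate",m.sum(),np.median(P[:,2]),cv2.minAreaRect(P[:,:2].astype(np.float32)))
# face plane
b=(np.abs(W[...,0]-.57)<.12)&(np.abs(W[...,1]+.21)<.13)&(W[...,2]>.015)&(W[...,2]<.16)
v,u=np.mgrid[:420,:560]; b&=(v>170)&(v<280)&(u>240)&(u<355)
Q=W[b]; rng=np.random.default_rng(0);best=0
for _ in range(3000):
    t=Q[rng.choice(len(Q),3)];n=np.cross(t[1]-t[0],t[2]-t[0]);l=np.linalg.norm(n)
    if l<1e-5: continue
    n/=l; n*=np.sign(n[2])
    if abs(n[2]-np.cos(np.radians(40)))>.08: continue
    k=np.abs((Q-t[0])@n)<.003
    if k.sum()>best: best=k.sum();bk=k
I=Q[bk];o=I.mean(0);n=np.linalg.svd(I-o)[2][2];n*=np.sign(n[2])
print("face",best,len(Q),"c",o,"n",n,"slope",np.degrees(np.arccos(n[2])),"yaw",np.degrees(np.arctan2(-n[1],-n[0])))
yaw=np.arctan2(-n[1],-n[0]); y=np.array([-np.sin(yaw),np.cos(yaw),0]);x=np.cross(y,n)
A=np.c_[(I-o)@x,(I-o)@y]; print(np.percentile(A,[1,99],axis=0),cv2.minAreaRect(A.astype(np.float32)))
# rectified views
def rect(fn,o,x,y,hx,hy,s=2000):
    gx=np.arange(hx,-hx,-1/s); gy=np.arange(hy,-hy,-1/s); G=np.array([o+a*x+b*y for a in gx for b in gy]); p=w2p("",G,c).astype(np.float32).reshape(len(gx),len(gy),2)
    cv2.imwrite(fn,cv2.remap(im[:,:,::-1],p[...,0],p[...,1],cv2.INTER_CUBIC))
rect("pics/face.png",o,x,y,.13,.13); np.savez("face0.npz",o=o,x=x,y=y,n=n)
rect("pics/plate.png",np.array([.38,-.28,.008]),np.array([1,0,0]),np.array([0,1,0]),.13,.13)
cv2.imwrite("pics/two.png",np.hstack([cv2.resize(cv2.imread(f"pics/{f}.png"),(400,400)) for f in("face","plate")]))
E
python3 a.py
```

```text
plate 2598 0.008296277129130628 ((0.412723183631897, -0.2138839215040207), (0.2638551890850067, 0.1361890733242035), 63.65155029296875)
face 4637 6931 c [ 0.55482346 -0.21466385  0.08245389] n [-0.59582005  0.24384612  0.76520425] slope 40.07483389961768 yaw -22.257389216826034
[[-0.08323842 -0.11509842]
 [ 0.1063441   0.11581031]] ((0.01139502227306366, -0.00567983090877533), (0.20409609377384186, 0.25121447443962097), 0.2081918716430664)
```

View pics/two.png

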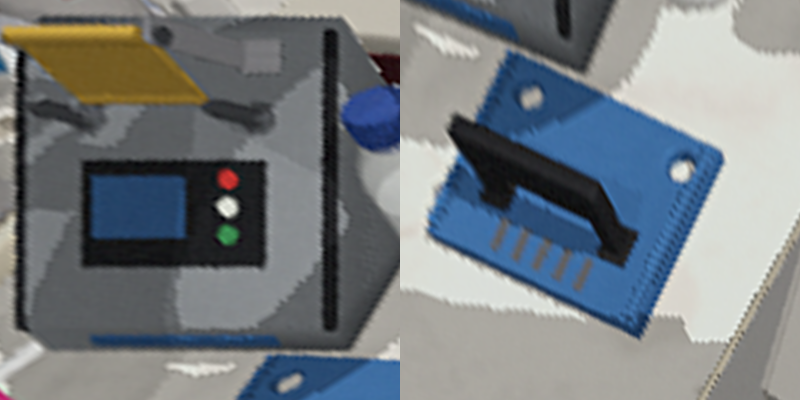

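```bash
cat >> h.py <<'E'
def tool(o=None):
    o=o or get_obs(); return np.array(o["tool_pos"]),Ro.from_euler("xyz",o["orientation"],degrees=True).as_matrix()
E
python3 - <<'E'
from h import *
p,R=tool(); print(R.round(3))
f=np.load("face0.npz"); F=f["o"]+.053*f["x"]+.015*f["y"]; print("F",F,f["x"],f["y"],f["n"])
E
```

```text
[[-0.    -0.321  0.947]
 [-0.     0.947  0.321]
 [-1.    -0.    -0.   ]]
F [ 0.59803906 -0.21614272  0.11657463] [ 0.70819015 -0.28983486  0.64378759] [0.37876798 0.92549166 0.        ] [-0.59582005  0.24384612  0.76520425]
```

```bash
python3 - <<'E'
from h import *
# free-space check: points above z=.3 not part of arm near work, both cameras
for n in("scene0","side0"):
    z=np.load(f"pics/{n}.npz"); c={k:z[k] for k in z if k not in("im","d")}; W=cloud(c,z["d"]).reshape(-1,3); W=W[np.isfinite(W[:,0])]
    k=(W[:,2]>.3)&(W[:,2]<1.2)&(W[:,0]>-.1)&(W[:,0]<1)&(W[:,1]>-1)&(W[:,1]<.3); H,ex,ey=np.histogram2d(W[k,0],W[k,1],bins=[np.arange(-.1,1.01,.1),np.arange(-1,.31,.1)]); print(n);print(H.astype(int))
E
python3 -m pendant '[{"claw":87,"linear":[-36,18,8],"twist":0},{"claw":87,"linear":[-36,18,8],"twist":0},{"claw":87,"linear":[-36,18,8],"twist":0},{"claw":87,"linear":[-36,18,8],"twist":0},{"claw":87,"linear":[-36,18,8],"twist":0},{"claw":87,"linear":[-36,18,8],"twist":0},{"claw":87,"linear":[-36,18,8],"twist":0},{"claw":87,"linear":[-36,18,8],"twist":0},{"claw":87,"linear":[-36,18,8],"twist":0},{"claw":87,"linear":[-36,18,8],"twist":0}]'
```

```text
scene0
[[    0     0     0     0     0     0     0     0     0     0     0     0
      0]
 [    0     0     0     0     0     0     0     0     0   930  1150     0
      0]
 [    0     0     0 16232  3632     0     0     0  1149 14752    10     0
      0]
 [    0     0     0  2154  3167     0     0     0    43  1085    14     0
      0]
 [    0     0     0     0  1384   261     0     0     0     0     0     0
      0]
 [    0     0     0     0  1013    34     0     0     0     0     0     0
      0]
 [    0     0     0     0   217     0     0     0     0     0     0     0
      0]
 [    0     0     0     0   377   110   320   278    61     0     0     0
      0]
 [    0     0     0     0  2075  1751   167     5  2015    60     0     0
      0]
 [    0     0     0     0   184  2407  1298  1194   755    33     0     0
      0]
 [    0     0     0     0     0    27  2281  1737  1075   649     0     0
      0]]
side0
[[    0     0     0     0     0     0     0     0     0     0     0     0
      0]
 [    0     0     0     0     0     0     0     0     0    96   407     0
      0]
 [    0
[... 161 characters left out ...]
    0     0     0   380    24     0     0     0     0     0     0     0
      0]
 [26349  2509     0   559  1384     0     0     0     0     0     0     0
      0]
 [ 2505  7466  3430  1028   964     0     0     0     0     0     0     0
      0]
 [    0    58  4227  2019   216     0     0     0     0     0     0     0
      0]
 [    0     0     0   242   204   268    11     0  1807     6     0     0
      0]
 [    0     0     0     0     6   367   137   914   531     8     0     0
      0]
 [    0     0     0     0     0    10   331   246   768   701     0     0
      0]]
clock: 2.13
tool_pos: [0.234, -0.4417, 0.5887]
orientation: [-60.5, 89.9, -41.8]
force: [1.8, -0.3, -0.4]
opening: 0.087
```

```bash
python3 -m pendant '[{"claw":87,"linear":[-41,0,0],"twist":0},{"claw":87,"linear":[-41,0,0],"twist":0},{"claw":87,"linear":[-41,0,0],"twist":0},{"claw":87,"linear":[-41,0,0],"twist":0},{"claw":87,"linear":[-41,0,0],"twist":0},{"claw":87,"linear":[-41,0,0],"twist":0},{"claw":87,"linear":[-41,0,0],"twist":0},{"claw":87,"linear":[-41,0,0],"twist":0},{"claw":87,"linear":[-41,0,0],"twist":0},{"claw":87,"linear":[-41,0,0],"twist":0}]'; python3 -c "
from h import *
o=get_obs();print(o['joint_pos'].round(1),o['clock']);print(tool()[1].round(3))"
```

```text
clock: 2.97
tool_pos: [0.2002, -0.3739, 0.8228]
orientation: [-97.5, 84.5, -78.8]
force: [0.4, 0.0, -0.4]
opening: 0.0869
[ -31.    12.1   71.7    7.2 -145.7  -34.1] 2.9667
[[ 0.019 -0.32   0.947]
 [-0.094  0.943  0.32 ]
 [-0.995 -0.095 -0.012]]
```

```bash
python3 -m pendant '[{"claw":87,"linear":[37.5,7.5,13.3],"twist":0},{"claw":87,"linear":[37.5,7.5,13.3],"twist":0},{"claw":87,"linear":[37.5,7.5,13.3],"twist":0},{"claw":87,"linear":[37.5,7.5,13.3],"twist":0},{"claw":87,"linear":[37.5,7.5,13.3],"twist":0},{"claw":87,"linear":[37.5,7.5,13.3],"twist":0},{"claw":87,"linear":[37.5,7.5,13.3],"twist":0},{"claw":87,"linear":[37.5,7.5,13.3],"twist":0},{"claw":87,"linear":[37.5,7.5,13.3],"twist":0},{"claw":87,"linear":[37.5,7.5,13.3],"twist":0}]'
python3 -m pendant '[{"claw":87,"linear":[37.5,7.5,13.3],"twist":0},{"claw":87,"linear":[37.5,7.5,13.3],"twist":0},{"claw":87,"linear":[37.5,7.5,13.3],"twist":0},{"claw":87,"linear":[37.5,7.5,13.3],"twist":0},{"claw":87,"linear":[0,0,0],"twist":-0.12},{"claw":87,"linear":[0,0,0],"twist":-0.12},{"claw":87,"linear":[0,0,0],"twist":-0.12},{"claw":87,"linear":[0,0,0],"twist":-0.12},{"claw":87,"linear":[0,0,0],"twist":-0.12},{"claw":87,"linear":[0,0,0],"twist":-0.12}]'
python3 - <<'E'
from h import *
o=get_obs();p,R=tool(o);print(o['joint_pos'].round(1),p.round(4));print(R.round(3))
H=np.array([.364,-.256,.037]);print("to handle in tool",(R.T@(H-p)*1000).round(1))
f=np.arctan2(-.436,.9); j=R[:,1]; print("jaw heading",np.degrees(np.arctan2(j[1],j[0])))
im,W=shot("wrist","w1")
for t in["handle","eye_left","eye_right"]:
    for b in boxes_of("wrist",t)[:2]: u,v=np.round(b["xy"]).astype(int); print(t,b["confidence"],u,v,W[v,u].round(3))
print(w2p("wrist",[H,[.4463,-.2352,.008],[.3988,-.3333,.008]]).round(0))
E
```

```text
clock: 3.8
tool_pos: [0.302, -0.3037, 0.4738]
orientation: [-97.6, 84.5, -78.8]
force: [1.5, -0.8, 0.5]
opening: 0.0874
clock: 4.63
tool_pos: [0.3456, -0.2731, 0.3225]
orientation: [-139.7, 84.5, -79.4]
force: [0.1, 0.3, -0.8]
opening: 0.0869
[ -7.5  -8.3 -22.4   5.4 -74.2 -23.5] [ 0.3456 -0.2731  0.3225]
[[ 0.018 -0.868  0.495]
 [-0.094  0.492  0.866]
 [-0.995 -0.062 -0.073]]
to handle in tool [282.9  10.2  44.8]
jaw heading 150.47239057306143
handle 0.92 270 203 [ 0.389 -0.263  0.007]
eye_left 0.7 276 203 [ 0.382 -0.259  0.006]
eye_right 0.66 275 198 [ 0.379 -0.266  0.008]
[[288. 203.]
 [245. 240.]
 [237. 162.]]
```

View pics/w1.png

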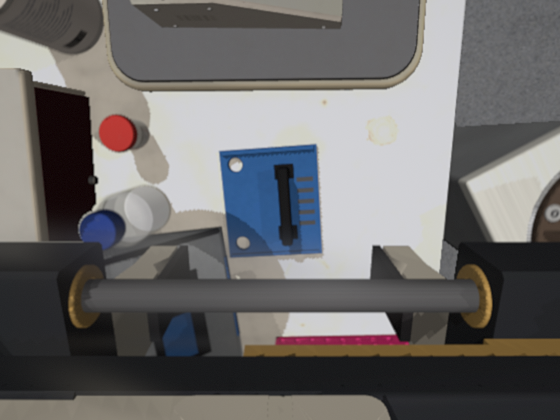

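```bash
python3 -m pendant '[{"claw":87,"linear":[20,0,0],"twist":-0.065},{"claw":87,"linear":[20,3.65,22.75],"twist":0},{"claw":87,"linear":[20,3.65,22.75],"twist":0},{"claw":87,"linear":[40,0,0],"twist":0},{"claw":87,"linear":[40,0,0],"twist":0},{"claw":70,"linear":[40,0,0],"twist":0},{"claw":50,"linear":[40,0,0],"twist":0},{"claw":40,"linear":[40,0,0],"twist":0},{"claw":40,"linear":[25,0,0],"twist":0},{"claw":40,"linear":[15,0,0],"twist":0}]'
python3 -m pendant '[{"claw":0,"linear":[0,0,0],"twist":0},{"claw":0,"linear":[0,0,0],"twist":0},{"claw":0,"linear":[0,0,0],"twist":0},{"claw":0,"linear":[0,0,0],"twist":0},{"claw":0,"linear":[0,0,0],"twist":0},{"claw":0,"linear":[0,0,0],"twist":0},{"claw":0,"linear":[0,0,0],"twist":0},{"claw":0,"linear":[-10,0,0],"twist":0},{"claw":0,"linear":[-20,0,0],"twist":0},{"claw":0,"linear":[-30,0,0],"twist":0}]'
```

```text
clock: 5.67
tool_pos: [0.3627, -0.2575, 0.0169]
orientation: [-145.4, 84.6, -81.9]
force: [0.5, 0.2, 0.1]
opening: 0.0589
clock: 6.5
tool_pos: [0.3606, -0.2514, 0.0781]
orientation: [-146.9, 84.6, -83.2]
force: [0.9, -0.6, -3.1]
opening: 0.0142
```

```bash
cat >> h.py <<'E'
Rg=Ro.from_euler("xyz",[-145.4,84.6,-81.9],degrees=True).as_matrix()
gx=-Rg[:,1]; gx[2]=0; gx/=np.linalg.norm(gx); gz=np.array([0,0,1.]); G_T=Rg.T@np.c_[gx,np.cross(gz,gx),gz]  # guard axes in tool
def rep():
    f=np.load("face0.npz"); Rf=np.c_[f["x"],f["y"],f["n"]]; o=get_obs(); p,R=tool(o); G=R@G_T
    print("t",o["clock"],"q",o["joint_pos"].round(1),"p",p.round(3),"guard z",G[:,2].round(3),"tilt",np.degrees(np.arccos(G[2,2])).round(1),"err rotvec deg in tool",np.degrees(Ro.from_matrix(R.T@(Rf@G_T.T)).as_rotvec()).round(1)); return p,R,G,Rf
E
python3 -m pendant '[{"claw":0,"linear":[-41,0,0],"twist":0},{"claw":0,"linear":[-41,0,0],"twist":0},{"claw":0,"linear":[-41,0,0],"twist":0},{"claw":0,"linear":[-41,0,0],"twist":0},{"claw":0,"linear":[-41,0,0],"twist":0},{"claw":0,"linear":[-41,0,0],"twist":0},{"claw":0,"linear":[-41,0,0],"twist":0},{"claw":0,"linear":[-41,0,0],"twist":0},{"claw":0,"linear":[-41,0,0],"twist":0},{"claw":0,"linear":[-41,0,0],"twist":0}]'
python3 -c "
from h import *
rep()"
python3 -m pendant '[{"claw":0,"linear":[-36,-20,0],"twist":0},{"claw":0,"linear":[-36,-20,0],"twist":0},{"claw":0,"linear":[-36,-20,0],"twist":0},{"claw":0,"linear":[-36,-20,0],"twist":0},{"claw":0,"linear":[-36,-20,0],"twist":0},{"claw":0,"linear":[-36,-20,0],"twist":0},{"claw":0,"linear":[-36,-20,0],"twist":0},{"claw":0,"linear":[-36,-20,0],"twist":0},{"claw":0,"linear":[-36,-20,0],"twist":0},{"claw":0,"linear":[-36,-20,0],"twist":0}]'
python3 -c "
from h import *
rep()"
```

```text
clock: 7.33
tool_pos: [0.3548, -0.2126, 0.4891]
orientation: [-143.6, 84.6, -79.8]
force: [1.3, -0.4, -3.8]
opening: 0.0141
t 7.3333 q [  2.2 -11.1  -3.9   5.4 -96.5 -27.9] p [ 0.355 -0.213  0.489] guard z [-0.003 -0.     1.   ] tilt 0.2 err rotvec deg in tool [ -0.6  -1.5 -40.1]
clock: 8.17
tool_pos: [0.4913, -0.2493, 0.7634]
orientation: [-141.5, 82.7, -77.6]
force: [3.9, 0.7, -7.0]
opening: 0.0137
t 8.1667 q [  -1.7   21.1   71.2   10.5 -137.9  -16.4] p [ 0.491 -0.249  0.763] guard z [-0.013  0.031  0.999] tilt 1.9 err rotvec deg in tool [  0.1  -2.7 -38.8]
```

```bash

python3 -m pendant '[{"claw":0,"linear":[-38,-15,0],"twist":0},{"claw":0,"linear":[-38,-15,0],"twist":0},{"claw":0,"linear":[-38,-15,0],"twist":0},{"claw":0,"linear":[-38,-15,0],"twist":0},{"claw":0,"linear":[-38,-15,0],"twist":0},{"claw":0,"linear":[-38,-15,0],"twist":0},{"claw":0,"linear":[-38,-15,0],"twist":0},{"claw":0,"linear":[-38,-15,0],"twist":0},{"claw":0,"linear":[-38,-15,0],"twist":0},{"claw":0,"linear":[-38,-15,0],"twist":0}]'
python3 -c "
from h import *
rep()"
```

```text
clock: 9.0
tool_pos: [0.4399, -0.1906, 0.8641]
orientation: [-115.3, 69.7, -51.1]
force: [0.2, -0.9, -3.7]
opening: 0.0138
t 9.0 q [  13.9   14.3   71.7   26.6 -135.3  -18.6] p [ 0.44  -0.191  0.864] guard z [-0.206  0.18   0.962] tilt 15.9 err rotvec deg in tool [  1.1  -5.5 -24.9]
```

```bash

python3 -m pendant '[{"claw":0,"linear":[-26,-32,0],"twist":0},{"claw":0,"linear":[-26,-32,0],"twist":0},{"claw":0,"linear":[-26,-32,0],"twist":0},{"claw":0,"linear":[-26,-32,0],"twist":0},{"claw":0,"linear":[-26,-32,0],"twist":0},{"claw":0,"linear":[-26,-32,0],"twist":0},{"claw":0,"linear":[-26,-32,0],"twist":0},{"claw":0,"linear":[-26,-32,0],"twist":0},{"claw":0,"linear":[-26,-32,0],"twist":0},{"claw":0,"linear":[-26,-32,0],"twist":0}]'
python3 -c "
from h import *
rep()"
```

```text
clock: 9.83
tool_pos: [0.5179, -0.1904, 0.9139]
orientation: [-110.4, 55.2, -45.5]
force: [-0.2, -0.2, -3.8]
opening: 0.0137
t 9.8333 q [  18.7   16.2   71.7   37.5 -122.3  -16.8] p [ 0.518 -0.19   0.914] guard z [-0.393  0.322  0.861] tilt 30.5 err rotvec deg in tool [  2.6  -8.4 -10.5]
```

```bash

python3 -m pendant '[{"claw":0,"linear":[8,-40,0],"twist":0},{"claw":0,"linear":[8,-40,0],"twist":0},{"claw":0,"linear":[8,-40,0],"twist":0},{"claw":0,"linear":[8,-40,0],"twist":0},{"claw":0,"linear":[8,-40,0],"twist":0},{"claw":0,"linear":[0,0,0],"twist":0},{"claw":0,"linear":[0,0,0],"twist":0},{"claw":0,"linear":[0,0,0],"twist":0},{"claw":0,"linear":[0,0,0],"twist":0},{"claw":0,"linear":[0,0,0],"twist":0}]'
python3 -c "
from h import *
p,R,G,Rf=rep();print(R.round(2))"
```

```text
clock: 10.67
tool_pos: [0.6422, -0.2551, 0.8917]
orientation: [-108.9, 49.4, -43.6]
force: [-0.3, 0.7, -3.4]
opening: 0.0141
t 10.6667 q [   9.4   22.    71.7   33.4 -109.1  -14.2] p [ 0.642 -0.255  0.892] guard z [-0.466  0.367  0.805] tilt 36.4 err rotvec deg in tool [ 3.  -9.2 -4.7]
[[ 0.47 -0.74  0.47]
 [-0.45  0.26  0.85]
 [-0.76 -0.62 -0.21]]
```

```bash

python3 -m pendant '[{"claw":0,"linear":[-26,-32,0],"twist":0},{"claw":0,"linear":[-26,-32,0],"twist":0},{"claw":0,"linear":[-26,-32,0],"twist":0},{"claw":0,"linear":[0,0,0],"twist":0.05},{"claw":0,"linear":[0,30,0],"twist":0},{"claw":0,"linear":[0,40,0],"twist":0},{"claw":0,"linear":[0,40,0],"twist":0},{"claw":0,"linear":[0,40,0],"twist":0},{"claw":0,"linear":[0,30,0],"twist":0},{"claw":0,"linear":[0,0,0],"twist":0}]'
cat > t.py <<'E'
from h import *
import sys
def target(F,off,hx=-.065,hz=.0385):  # TCP such that handle sits at face (hx,0,hz+off)
    p,R,G,Rf=rep(); H=F+Rf@np.array([hx,0,hz+off]); return p,R,H
if __name__=="__main__":
    F=np.array([.598,-.2161,.1166]); p,R,H=target(F,float(sys.argv[1])/1000)
    T=H+R[:,0]*.019; d=R.T@(T-p)*1000; print("H",H.round(3),"TCP goal",T.round(3),"move in tool mm",d.round(1),"norm",np.linalg.norm(d).round(0)); print(R.round(2))
E
python3 t.py 150
```

```text
clock: 11.5
tool_pos: [0.5507, -0.2019, 0.8492]
orientation: [-105.6, 44.8, -42.8]
force: [1.1, -0.2, -3.0]
opening: 0.0137
t 11.5 q [ 21.4  -3.7  22.8  39.8 -92.1 -38.2] p [ 0.551 -0.202  0.849] guard z [-0.522  0.402  0.752] tilt 41.2 err rotvec deg in tool [  0.8 -10.    0.1]
H [ 0.44  -0.151  0.219] TCP goal [ 0.45  -0.16   0.206] move in tool mm [380.5 519.9 105.2] norm 653.0
[[ 0.52 -0.68  0.52]
 [-0.48  0.26  0.84]
 [-0.7  -0.68 -0.19]]
```

```bash

python3 -m pendant '[{"claw":0,"linear":[23.8,32.5,6.6],"twist":0},{"claw":0,"linear":[23.8,32.5,6.6],"twist":0},{"claw":0,"linear":[23.8,32.5,6.6],"twist":0},{"claw":0,"linear":[23.8,32.5,6.6],"twist":0},{"claw":0,"linear":[23.8,32.5,6.6],"twist":0},{"claw":0,"linear":[23.8,32.5,6.6],"twist":0},{"claw":0,"linear":[23.8,32.5,6.6],"twist":0},{"claw":0,"linear":[23.8,32.5,6.6],"twist":0},{"claw":0,"linear":[23.8,32.5,6.6],"twist":0},{"claw":0,"linear":[23.8,32.5,6.6],"twist":0}]' && python3 t.py 150
```

```text
clock: 12.33
tool_pos: [0.4947, -0.1742, 0.4492]
orientation: [-105.1, 44.6, -42.4]
force: [1.6, -0.1, -2.5]
opening: 0.014
t 12.3333 q [ 25.6 -20.9 -44.1  50.8 -58.6 -77.6] p [ 0.495 -0.174  0.449] guard z [-0.528  0.399  0.75 ] tilt 41.4 err rotvec deg in tool [ 0.6 -9.7  0.4]
H [ 0.44  -0.151  0.219] TCP goal [ 0.45  -0.16   0.206] move in tool mm [140.6 201.6  33.4] norm 248.0
[[ 0.53 -0.68  0.52]
 [-0.48  0.26  0.84]
 [-0.7  -0.69 -0.19]]
```

```bash
cat > kin.py <<'E'
from h import *
from scipy.optimize import least_squares
D=[([-54.769,20.546,.682,0,-70.136,-16.507],[.217,-.639,.227]),([-31,12.1,71.7,7.2,-145.7,-34.1],[.2002,-.3739,.8228]),([-7.5,-8.3,-22.4,5.4,-74.2,-23.5],[.3456,-.2731,.3225]),([2.2,-11.1,-3.9,5.4,-96.5,-27.9],[.355,-.2126,.4891]),([13.9,14.3,71.7,26.6,-135.3,-18.6],[.4399,-.1906,.8641]),([18.7,16.2,71.7,37.5,-122.3,-16.8],[.5179,-.1904,.9139]),([9.4,22,71.7,33.4,-109.1,-14.2],[.6422,-.2551,.8917]),([21.4,-3.7,22.8,39.8,-92.1,-38.2],[.5507,-.2019,.8492]),([25.6,-20.9,-44.1,50.8,-58.6,-77.6],[.4947,-.1742,.4492])]
r=lambda ax,a: Ro.from_rotvec(np.radians(a)*np.array(ax,float)).as_matrix()
def fk(q,k,s4=1):
    a1,h,a,e,b,d,L=k
    R=r([0,0,1],q[0]); p=R@[a1,0,h]; R=R@r([0,1,0],q[1]); p=p+R@[0,0,a]; R=R@r([0,1,0],-q[2]); p=p+R@[b,0,e]
    R=R@r([1,0,0],s4*q[3]); p=p+R@[0,-d,0]; R=R@r([0,1,0],-q[4]); R=R  # x axis along tool
    p=p+R@[L,0,0]; return p,R
def fit(s4):
    f=lambda k: np.concatenate([fk(q,k,s4)[0]-np.array(t) for q,t in D]); return least_squares(f,[0,.4,.4,0,.4,.19,.25])
S={s:fit(s) for s in(1,-1)}; s4=min(S,key=lambda s:S[s].cost); K=S[s4].x
if __name__=="__main__":
    print(s4,K.round(4),"rms mm",(1000*np.sqrt(np.mean(S[s4].fun**2))).round(1))
    p,R=tool(); q=get_obs()["joint_pos"]; pp,RR=fk(q,K,s4); print(p,pp,R[:,0],RR[:,0])
    lo=[-176,-82,-58.2,-173.8,-174.7];hi=[176,121.7,71.7,95.5,-.11]
    F=np.array([.598,-.2161,.1166]); f=np.load("face0.npz"); Rf=np.c_[f["x"],f["y"],f["n"]]; q=q[:5]
    xd=R[:,0]
    for off in(.15,.1,.08,.06,.04,.02,0):
        T=F+Rf@[-.065,0,.0385+off]+.019*xd
        g=lambda q: np.r_[(fk(q,K,s4)[0]-T)*10,fk(q,K,s4)[1][:,0]-xd]
        s=least_squares(g,np.clip(q,lo,hi),bounds=(lo,hi)); q=s.x; print(off,q.round(1),"res",np.abs(s.fun).max().round(4))
E
python3 kin.py
```

```text
-1 [ 2.000e-04  1.992e-01  6.010e-01 -3.000e-04  4.635e-01  1.917e-01
  3.777e-01] rms mm 0.4
[ 0.49472696 -0.17417844  0.44917205] [ 0.4946645  -0.17388619  0.44909217] [ 0.52625815 -0.48021391 -0.70174565] [ 0.52625815 -0.48021391 -0.70174565]
0.15 [ 22.6  -9.2 -58.2  46.7 -43.8] res 0.2263
0.1 [ 15.6  -2.  -58.2  53.  -36.8] res 0.2571
0.08 [ 13.1   0.8 -58.2  56.5 -34.5] res 0.2684
0.06 [ 10.5   3.6 -58.2  60.6 -32.7] res 0.2789
0.04 [  8.    6.4 -58.2  65.6 -31.1] res 0.288
0.02 [  5.2   9.1 -58.2  71.6 -30. ] res 0.2946
0 [  2.2  11.7 -58.2  78.7 -29. ] res 0.2967
```

```bash
cat > ik.py <<'E'
from kin import *
lo=np.array([-176,-82,-58.2,-173.8,-174.7]);hi=np.array([176,121.7,71.7,95.5,-.11])
F=np.array([.598,-.2161,.1166]); f=np.load("face0.npz"); Rf=np.c_[f["x"],f["y"],f["n"]]
def ik(T,xd,n=60,seed=0):
    rng=np.random.default_rng(seed); out=[]
    g=lambda q: np.r_[(fk(q,K,s4)[0]-T)*10,(fk(q,K,s4)[1][:,0]-xd)]
    for _ in range(n):
        s=least_squares(g,rng.uniform(lo,hi),bounds=(lo,hi),max_nfev=100)
        if s.cost<1e-6 and not any(np.abs(s.x-o).max()<3 for o in out): out.append(s.x)
    return out
if __name__=="__main__":
  for slope in(40,35,30,25,20,10,0):
   for lat in(0,-10):
    # fingers direction in face frame: slope deg from vertical, lat about face x
    th=np.radians(40-slope); xd=Rf@r([1,0,0],lat)@np.array([-np.sin(th),0,-np.cos(th)])
    for off in(0,.06):
        T=F+Rf@[-.065,0,.0385+off]+.019*xd; print(slope,lat,off,[list(map(float,q.round(0))) for q in ik(T,xd,25)])
E
python3 ik.py
```

```text
40 0 0 []
40 0 0.06 []
40 -10 0 [[-41.0, 8.0, -52.0, -170.0, -12.0]]
40 -10 0.06 []
35 0 0 []
35 0 0.06 []
35 -10 0 []
35 -10 0.06 []
30 0 0 []
30 0 0.06 []
30 -10 0 []
30 -10 0.06 []
25 0 0 []
25 0 0.06 []
25 -10 0 []
25 -10 0.06 []
20 0 0 [[1.0, 8.0, -54.0, 41.0, -12.0]]
20 0 0.06 [[7.0, 1.0, -51.0, 26.0, -22.0]]
20 -10 0 [[1.0, 9.0, -57.0, 61.0, -19.0]]
20 -10 0.06 [[10.0, 2.0, -54.0, 42.0, -28.0]]
10 0 0 [[3.0, 13.0, -35.0, 8.0, -33.0]]
10 0 0.06 [[5.0, 6.0, -37.0, 7.0, -39.0]]
10 -10 0 [[7.0, 14.0, -40.0, 22.0, -34.0]]
10 -10 0.06 [[10.0, 7.0, -40.0, 19.0, -41.0]]
0 0 0 [[0.0, 18.0, -24.0, 0.0, -48.0]]
0 0 0.06 [[2.0, 11.0, -26.0, 0.0, -53.0]]
0 -10 0 [[5.0, 18.0, -27.0, 9.0, -49.0]]
0 -10 0.06 [[7.0, 12.0, -29.0, 8.0, -54.0]]
```

```bash
cat > sim.py <<'E'
from kin import *
lo6=np.array([-176.03,-82.01,-58.28,-173.87,-174.79,-173.66]);hi6=np.array([176.03,121.73,71.71,95.51,-.11,173.66])
# tool roll: find sign & const
def full(q,s6,c6): p,R=fk(q,K,s4); return p,R@r([1,0,0],s6*q[5]+c6)
Q=[([-54.769,20.546,.682,0,-70.136,-16.507],[95.83,89.902,114.55]),([13.9,14.3,71.7,26.6,-135.3,-18.6],[-115.3,69.7,-51.1]),([25.6,-20.9,-44.1,50.8,-58.6,-77.6],[-105.1,44.6,-42.4])]
best=min(((sum(Ro.from_matrix(full(q,s,c)[1].T@Ro.from_euler("xyz",e,degrees=True).as_matrix()).magnitude() for q,e in Q),s,c) for s in(1,-1) for c in range(-180,180,2)))
S6,C6=best[1:]
def step(q,lin,tw,w):
    p,R=full(q,S6,C6); T=p+R@np.array(lin)/1000; RT=R@r([1,0,0],np.degrees(tw))
    def g(x): a,B=full(x,S6,C6); return np.r_[w*(a-T),Ro.from_matrix(RT.T@B).as_rotvec()]
    l=np.maximum(lo6,q-[8,8,10,10.5,10.5,10.5]);h=np.minimum(hi6,q+[8,8,10,10.5,10.5,10.5]); 
    s=least_squares(g,np.clip(q,l+1e-6,h-1e-6),bounds=(l,h),x_scale=10.); return s.x
def info(q):
    p,R=full(q,S6,C6); G=R@G_T; return p.round(3),G[:,2].round(3)
if __name__=="__main__":
    print(best)
    for w in(1,3,5,10,20):
        q=np.array([-1.7,21.1,71.2,10.5,-137.9,-16.4])
        for _ in range(10): q=step(q,[-38,-15,0],0,w)
        print(w,q.round(1),*info(q)); 
        for _ in range(10): q=step(q,[-26,-32,0],0,w)
        print("   ",q.round(1),*info(q))
E
time python3 sim.py
```

```text
(0.004900058332172777, -1, -90)
1 [   7.9   16.6   71.7   17.4 -140.   -19.9] [ 0.446 -0.196  0.818] [-0.077  0.089  0.993]
    [   6.    21.    71.7   19.7 -130.8  -17.4] [ 0.538 -0.222  0.798] [-0.15   0.149  0.977]
3 [  26.2   13.2   71.7   45.8 -125.   -15.9] [ 0.456 -0.172  0.954] [-0.42   0.362  0.832]
    [  48.9   11.5   68.2   77.4 -103.6  -17.4] [ 0.457 -0.085  1.16 ] [-0.761  0.525  0.381]
5 [  36.2   11.8   70.7   60.9 -115.4  -15. ] [ 0.455 -0.152  1.047] [-0.594  0.471  0.652]
    [ 65.1  10.9  69.9  95.5 -87.3 -13.7] [0.394 0.002 1.319] [-0.907  0.421 -0.016]
10 [  41.7   10.8   69.1   69.3 -109.   -15.1] [ 0.451 -0.136  1.107] [-0.681  0.517  0.518]
    [ 84.8   5.4  71.7  95.5 -74.2  -2.1] [0.349 0.046 1.407] [-0.978  0.013 -0.209]
20 [  43.1   10.6   68.8   71.6 -107.2  -15.1] [ 0.45  -0.131  1.124] [-0.703  0.527  0.477]
    [ 95.3   2.4  71.7  95.5 -69.8   3.9] [0.33  0.057 1.435] [-0.945 -0.174 -0.277]
real	0m5.321s
user	0m5.579s
sys	0m0.137s
```

```bash
nproc; cat > plan.py <<'E'
from sim import *
from multiprocessing import Pool
F=np.array([.598,-.2161,.1166]); f=np.load("face0.npz"); Rf=np.c_[f["x"],f["y"],f["n"]]
q0=get_obs()["joint_pos"]; 
def guardz(s): th=np.radians(40-s); return Rf@[np.sin(th),0,np.cos(th)]
def run(v,W,q=q0):
    q=q.copy(); zs=[]
    for k in range(0,len(v),3):
        l=np.array(v[k:k+3]); n=np.linalg.norm(l); l=l*min(1,41/n)
        for _ in range(10): q=step(q,l,0,W); zs.append(full(q,S6,C6)[0])
    return q,np.array(zs)
def cost(v,W=1.6):
    q,zs=run(v,W); p,R=full(q,S6,C6); g=(R@G_T)[:,2]; gt=guardz(22)
    a=np.degrees(np.arccos(np.clip(g@gt,-1,1))); th=F+Rf@[-.065,0,.0385+.10]; d=np.linalg.norm(p-R[:,0]*.019-th)*1000
    return a+.02*d+1000*max(0,.2-zs[:,2].min())+200*max(0,.36-zs[:,0].min())
def local(seed):
    rng=np.random.default_rng(seed); v=rng.uniform(-30,40,6); c=cost(v); s=15
    for i in range(70):
        u=v+rng.normal(0,s,6); cu=cost(u)
        if cu<c: v,c=u,cu
        else: s=max(3,s*.97)
    return c,v
if __name__=="__main__":
    for w in(1.3,1.5,1.7,2):
        q=np.array([-1.7,21.1,71.2,10.5,-137.9,-16.4])
        for _ in range(10): q=step(q,[-38,-15,0],0,w)
        print(w,q.round(1),*info(q))
        for _ in range(10): q=step(q,[-26,-32,0],0,w)
        print(w,q.round(1),*info(q))
    with Pool() as P: res=sorted(P.map(local,range(16)),key=lambda t:t[0])
    for c,v in res[:4]: q,_=run(v,1.6); print(round(c,2),v.round(1),q.round(1),*info(q))
E
export OMP_NUM_THREADS=1; time timeout 400 python3 plan.py
```

```text
4
1.3 [  10.2   16.1   71.7   21.  -138.2  -19.2] [ 0.448 -0.193  0.833] [-0.12   0.127  0.985]
1.3 [  10.9   19.2   71.7   26.7 -127.5  -17. ] [ 0.534 -0.209  0.842] [-0.245  0.225  0.943]
1.5 [  11.9   15.7   71.7   23.8 -136.8  -18.8] [ 0.449 -0.191  0.845] [-0.153  0.156  0.976]
1.5 [  15.    17.9   71.7   32.3 -124.8  -16.8] [ 0.529 -0.198  0.877] [-0.318  0.28   0.906]
1.7 [  13.8   15.3   71.7   26.8 -135.3  -18.3] [ 0.45  -0.189  0.858] [-0.189  0.186  0.964]
1.7 [  19.5   16.7   71.7   38.6 -122.   -16.6] [ 0.524 -0.185  0.915] [-0.394  0.334  0.856]
2 [  16.8   14.7   71.7   31.4 -132.9  -17.6] [ 0.452 -0.185  0.88 ] [-0.246  0.233  0.941]
2 [  27.    15.2   71.7   48.6 -117.5  -16.3] [ 0.512 -0.163  0.977] [-0.508  0.407  0.759]
3.29 [ 40.1  37.  -29.3  -2.6  30.5  36. ] [ 38.2 -27.9 -58.3  29.3 -55.2 -80.1] [ 0.366 -0.118  0.234] [-0.34   0.145  0.929]
4.23 [ 57.9  51.  -43.3  -3.6  30.9  43.7] [ 38.5 -23.6 -58.3  32.8 -52.5 -84.2] [ 0.393 -0.1    0.233] [-0.352  0.17   0.92 ]
4.83 [ 25.8  11.  -24.4   6.5  46.2  35.4] [  6.3 -22.7 -58.3  27.5 -36.5 -51.6] [ 0.356 -0.236  0.217] [-0.363  0.145  0.92 ]
8.37 [ 53.9  52.9 -47.4   4.9  10.2  50.8] [ 20.   -5.3 -58.3  56.5 -31.5 -94.1] [ 0.523 -0.098  0.201] [-0.406  0.225  0.886]
real	3m51.890s
user	12m45.363s
sys	0m0.383s
```

```bash
cat > s.py <<'E'
from plan import *
q=q0.copy()
for l in([26.5,24.5,-19.4],[-2.3,26.5,31.3]):
    for i in range(10):
        q=step(q,l,0,1.7)
        if i%3==0 or i==9: print(i,q.round(1),*info(q))
E
python3 s.py
```

```text
0 [ 20.9 -21.8 -48.9  53.  -52.8 -78.1] [ 0.482 -0.196  0.417] [-0.528  0.399  0.75 ]
3 [  1.  -20.7 -58.3  61.  -33.2 -75.7] [ 0.451 -0.266  0.34 ] [-0.511  0.388  0.767]
6 [-16.2 -15.7 -58.3  57.5 -19.6 -61.5] [ 0.425 -0.342  0.293] [-0.469  0.347  0.812]
9 [-31.3  -8.6 -58.3  50.8  -7.1 -44.4] [ 0.383 -0.416  0.231] [-0.445  0.298  0.845]
0 [-24.8 -11.  -58.3  43.5 -11.9 -42.3] [ 0.378 -0.388  0.228] [-0.437  0.275  0.857]
3 [ -7.5 -18.2 -58.3  32.9 -26.1 -45.3] [ 0.367 -0.302  0.226] [-0.406  0.206  0.891]
6 [ 14.3 -25.2 -58.3  29.4 -42.1 -59.6] [ 0.361 -0.208  0.231] [-0.364  0.153  0.919]
9 [ 38.3 -28.3 -58.3  27.3 -54.9 -78.9] [ 0.359 -0.114  0.227] [-0.327  0.121  0.937]
```

```bash

python3 -m pendant '[{"claw":0,"linear":[26.5,24.5,-19.4],"twist":0},{"claw":0,"linear":[26.5,24.5,-19.4],"twist":0},{"claw":0,"linear":[26.5,24.5,-19.4],"twist":0},{"claw":0,"linear":[26.5,24.5,-19.4],"twist":0},{"claw":0,"linear":[26.5,24.5,-19.4],"twist":0},{"claw":0,"linear":[26.5,24.5,-19.4],"twist":0},{"claw":0,"linear":[26.5,24.5,-19.4],"twist":0},{"claw":0,"linear":[26.5,24.5,-19.4],"twist":0},{"claw":0,"linear":[26.5,24.5,-19.4],"twist":0},{"claw":0,"linear":[26.5,24.5,-19.4],"twist":0}]' && python3 -c "
from h import *
rep()"
```

```text
clock: 13.17
tool_pos: [0.3826, -0.419, 0.237]
orientation: [-104.0, 53.3, -40.9]
force: [0.9, -0.2, -3.5]
opening: 0.0136
t 13.1667 q [-31.5  -9.  -58.1  51.1  -7.2 -44.5] p [ 0.383 -0.419  0.237] guard z [-0.448  0.305  0.84 ] tilt 32.8 err rotvec deg in tool [-0.1 -6.6 -7.8]
```

```bash

python3 -m pendant '[{"claw":0,"linear":[-2.3,26.5,31.3],"twist":0},{"claw":0,"linear":[-2.3,26.5,31.3],"twist":0},{"claw":0,"linear":[-2.3,26.5,31.3],"twist":0},{"claw":0,"linear":[-2.3,26.5,31.3],"twist":0},{"claw":0,"linear":[-2.3,26.5,31.3],"twist":0},{"claw":0,"linear":[-2.3,26.5,31.3],"twist":0},{"claw":0,"linear":[-2.3,26.5,31.3],"twist":0},{"claw":0,"linear":[-2.3,26.5,31.3],"twist":0},{"claw":0,"linear":[-2.3,26.5,31.3],"twist":0},{"claw":0,"linear":[0,0,0],"twist":0}]' && python3 - <<'E'
from h import *
p,R,G,Rf=rep(); print("guard in face frame\n",(Rf.T@G).round(3))
for n in("scene","wrist"):
    im,W=shot(n,n+"2")
from ik import ik
F=np.array([.598,-.2161,.1166])
q=get_obs()["joint_pos"]
E_=G_T.T # tool->guard
# guard frame: handle (-.02,0,.037). Eye mid (.045,0,0)
for e in(.08,.05,.042,.02,.01):
    eye=F+Rf@[0,0,e]; H=eye+G@(np.array([-.02,0,.037])-[.045,0,0]); T=H+R[:,0]*.019
    print(e,T.round(3),(R.T@(T-p)*1000).round(1),[list(map(float,s.round(0))) for s in ik(T,R[:,0],15)])
E
```

```text
clock: 14.0
tool_pos: [0.3613, -0.1454, 0.2412]
orientation: [-97.3, 64.3, -32.5]
force: [1.9, 0.3, -3.3]
opening: 0.0138
t 14.0 q [ 32.2 -29.1 -58.1  29.3 -53.2 -73.5] p [ 0.361 -0.145  0.241] guard z [-0.354  0.142  0.924] tilt 22.4 err rotvec deg in tool [ -0.5  -0.3 -17.7]
guard in face frame
 [[ 0.952  0.033  0.303]
 [-0.034  0.999 -0.003]
 [-0.303 -0.008  0.953]]
0.08 [ 0.489 -0.171  0.17 ] [117.  -84.3  36.8] [[9.0, -5.0, -58.0, 45.0, -24.0]]
0.05 [ 0.507 -0.178  0.147] [145.9 -91.8  39.2] []
0.042 [ 0.512 -0.18   0.141] [153.6 -93.8  39.9] []
0.02 [ 0.525 -0.186  0.124] [174.8 -99.4  41.7] []
0.01 [ 0.531 -0.188  0.117] [ 184.5 -101.9   42.6] []
```

View pics/scene2.png

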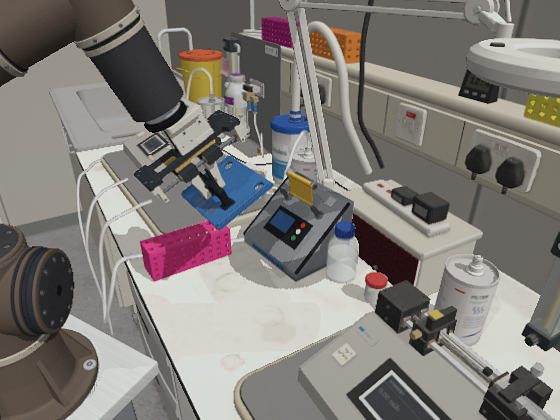

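View pics/wrist2.png

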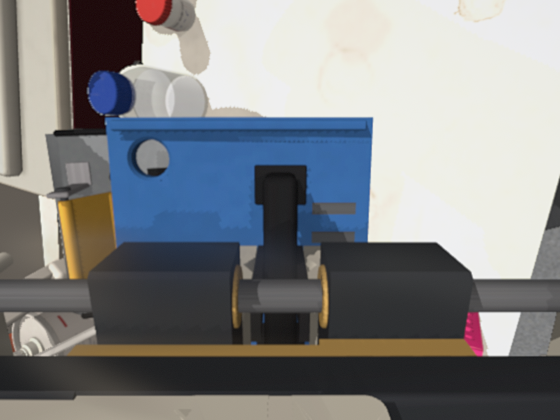

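```bash
cat > feas.py <<'E'
from ik import *
for s in(20,18,16,14,12):
    th=np.radians(40-s); G=Rf@np.array([[np.cos(th),0,np.sin(th)],[0,1,0],[-np.sin(th),0,np.cos(th)]]); 
    xd=(G@G_T.T)[:,0]
    for e in(.08,.045,.01):
        T=F+Rf@[0,0,e]+G@[-.065,0,.037]+.019*xd; print(s,e,T.round(3),[list(map(float,x.round(0))) for x in ik(T,xd,10)])
E
python3 feas.py; python3 - <<'E'
from h import *
p,R,G,Rf=rep()
eye=p-R[:,0]*.019+G@[.065,-.055,-.037]; eyeL=p-R[:,0]*.019+G@[.065,.055,-.037]
z=np.load("pics/wrist2.npz"); c={k:z[k] for k in z if k not in("im","d")}; top=G[:,2]*.008
print("wrist eyeR pred",w2p("",[eye,eye+top],c))
z=np.load("pics/scene2.npz"); c={k:z[k] for k in z if k not in("im","d")}
print("scene eyeR,L pred",w2p("",[eye+top,eyeL+top],c))
im=cv2.imread("pics/scene2.png")[130:260,150:360]; cv2.imwrite("pics/c2.png",cv2.resize(im,None,fx=3.8,fy=3.8,interpolation=cv2.INTER_CUBIC))
E
```

```text
20 0.08 [ 0.488 -0.173  0.173] [[10.0, -4.0, -54.0, 36.0, -28.0]]
20 0.045 [ 0.509 -0.181  0.146] [[6.0, -0.0, -56.0, 44.0, -21.0]]
20 0.01 [ 0.53  -0.19   0.119] [[-1.0, 4.0, -58.0, 58.0, -15.0]]
18 0.08 [ 0.488 -0.173  0.175] [[11.0, -4.0, -51.0, 31.0, -31.0]]
18 0.045 [ 0.509 -0.181  0.148] [[8.0, 1.0, -52.0, 35.0, -25.0]]
18 0.01 [ 0.53  -0.19   0.122] [[4.0, 5.0, -53.0, 43.0, -20.0]]
16 0.08 [ 0.488 -0.173  0.177] [[11.0, -3.0, -47.0, 26.0, -34.0]]
16 0.045 [ 0.509 -0.181  0.151] [[9.0, 1.0, -48.0, 29.0, -29.0]]
16 0.01 [ 0.53  -0.19   0.124] [[6.0, 6.0, -49.0, 33.0, -24.0]]
14 0.08 [ 0.488 -0.173  0.18 ] [[11.0, -2.0, -44.0, 22.0, -38.0]]
14 0.045 [ 0.509 -0.181  0.153] [[9.0, 2.0, -45.0, 24.0, -33.0]]
14 0.01 [ 0.53  -0.19   0.126] [[7.0, 6.0, -45.0, 27.0, -28.0]]
12 0.08 [ 0.488 -0.173  0.182] [[11.0, -1.0, -41.0, 18.0, -41.0]]
12 0.045 [ 0.509 -0.181  0.155] [[9.0, 3.0, -42.0, 20.0, -36.0]]
12 0.01 [ 0.53  -0.19   0.129] [[7.0, 7.0, -42.0, 22.0, -32.0]]
t 14.1 q [ 31.4 -29.  -58.2  29.3 -53.  -73.1] p [ 0.36 -0.15  0.24] guard z [-0.351  0.146  0.925] tilt 22.3 err rotvec deg in tool [ -0.7  -0.6 -17.9]
wrist eyeR pred [[155.67574557 144.31132643]
 [149.2047166  144.71831428]]
scene eyeR,L pred [[260.03259424 187.27775053]
 [229.51499278 166.64506055]]
```

View pics/c2.png

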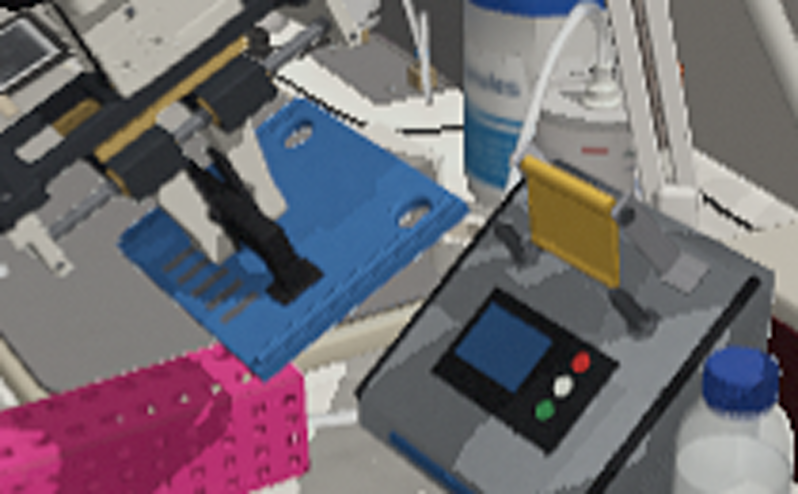

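```bash
cat > s2.py <<'E'
from plan import *
print(q0.round(1),*info(q0))
for l in([0,40,0],[25,32,0],[0,30,28],[0,32,-25],[30,25,10],[40,0,0]):
    q=q0.copy()
    for i in range(5): q=step(q,l,0,1.7)
    p,R=full(q,S6,C6); G=Rf.T@R@G_T; print(l,q.round(1),p.round(3),"face tilt",np.degrees(np.arctan2(G[0,2],G[2,2])).round(1),"lat",np.degrees(G[1,2]).round(1),"yaw",np.degrees(G[1,0]).round(1))
E
python3 s2.py; python3 - <<'E'
from h import *
F=np.array([.598,-.2161,.1166]);f=np.load("face0.npz"); Rf=np.c_[f["x"],f["y"],f["n"]]
print(w2p("scene",[F+Rf@[0,y,z] for z in(0,.042) for y in(.055,-.055)]).round(1))
E
```

```text
[ 31.4 -29.  -58.2  29.3 -53.  -73.1] [ 0.36  -0.149  0.24 ] [-0.351  0.146  0.925]
[0, 40, 0] [ 71.4 -48.2 -58.3  17.6 -85.7 -99.2] [ 0.276 -0.11   0.217] face tilt 25.0 lat -0.4 yaw -2.7
[25, 32, 0] [ 28.2 -25.1 -58.3  18.4 -50.2 -64.7] [ 0.321 -0.138  0.177] face tilt 27.0 lat -1.8 yaw -2.7
[0, 30, 28] [  71.4  -26.7  -58.3   23.   -66.6 -107.8] [0.336 0.019 0.207] face tilt 21.5 lat 0.1 yaw -2.5
[0, 32, -25] [ 31.6 -53.1 -58.3  19.4 -75.5 -60.3] [ 0.201 -0.231  0.229] face tilt 22.0 lat -1.4 yaw -2.4
[30, 25, 10] [ 28.9 -14.6 -58.3  23.1 -41.1 -71.4] [ 0.381 -0.102  0.153] face tilt 26.6 lat -1.0 yaw -2.8
[40, 0, 0] [  2.4  -0.3 -58.3  36.7 -18.7 -61.4] [ 0.456 -0.207  0.113] face tilt 23.1 lat -1.4 yaw -2.5
[[288.6 197.2]
 [319.2 215.2]
 [280.  188.3]
 [311.  206.3]]
```

```bash

python3 -m pendant '[{"claw":0,"linear":[30,25,10],"twist":0},{"claw":0,"linear":[30,25,10],"twist":0},{"claw":0,"linear":[0,0,0],"twist":-0.045},{"claw":0,"linear":[0,-25,0],"twist":0},{"claw":0,"linear":[0,-25,0],"twist":0},{"claw":0,"linear":[0,-25,0],"twist":0},{"claw":0,"linear":[0,0,0],"twist":0},{"claw":0,"linear":[0,0,0],"twist":0},{"claw":0,"linear":[0,0,0],"twist":0},{"claw":0,"linear":[0,0,0],"twist":0}]'
cat > e.py <<'E'
from h import *
import sys
F=np.array([.598,-.2161,.1166])
def go(es,dF=np.zeros(3)):
    p,R,G,Rf=rep(); g=Rf.T@G; print("resid tilt",np.degrees(np.arctan2(g[0,2],g[2,2])).round(1),"lat",np.degrees(g[1,2]).round(1),"yaw",np.degrees(g[1,0]).round(1))
    H=p-R[:,0]*.019; eye=H+G@[.065,0,-.037]; print("eye mid in face mm",(Rf.T@(eye-F)*1000).round(1))
    for e in es:
        T=F+Rf@(np.array([0,0,e])+dF)+G@[-.065,0,.037]+.019*R[:,0]; print(e,(R.T@(T-p)*1000).round(1))
    print("along face -z, +x in tool",(R.T@-Rf[:,2]).round(3),(R.T@Rf[:,0]).round(3))
    return p,R,G,Rf
if __name__=="__main__": go([.08,.06,.045,.01])
E
python3 e.py
```

```text
clock: 14.93
tool_pos: [0.4308, -0.1646, 0.2334]
orientation: [-101.3, 68.0, -34.8]
force: [-0.2, 0.3, -4.0]
opening: 0.0136
t 14.9333 q [ 17.3 -14.6 -49.3  25.1 -44.2 -57.3] p [ 0.431 -0.165  0.233] guard z [-0.292  0.123  0.948] tilt 18.5 err rotvec deg in tool [  1.3  -0.3 -21.6]
resid tilt 21.6 lat 0.2 yaw -0.4
eye mid in face mm [ -5.3 -14.7 161.2]
0.08 [ 73.8 -30.7  21. ]
0.06 [ 92.7 -37.1  22.6]
0.045 [106.9 -41.8  23.8]
0.01 [139.9 -53.   26.6]
along face -z, +x in tool [ 0.945 -0.318  0.08 ] [-0.317 -0.948 -0.019]
```

```bash

python3 -m pendant '[{"claw":0,"linear":[10,-8,6],"twist":0},{"claw":0,"linear":[15,-8,6],"twist":0},{"claw":0,"linear":[15,-8,6],"twist":0},{"claw":0,"linear":[20,-6,4],"twist":0},{"claw":0,"linear":[20,-5,0.6],"twist":0},{"claw":0,"linear":[12,-2,0],"twist":0},{"claw":0,"linear":[0,0,0],"twist":0},{"claw":0,"linear":[0,0,0],"twist":0},{"claw":0,"linear":[0,0,0],"twist":0},{"claw":0,"linear":[0,0,0],"twist":0}]'
cat > look.py <<'E'
from e import *
tag=sys.argv[1]
shot("scene","s"+tag); shot("wrist","w"+tag)
p,R,G,Rf=go([.045,.03,.01],np.array([-.0015,0,0])); H=p-R[:,0]*.019
eyes=[H+G@[.065,s*.055,-.029] for s in(1,-1)]
z=np.load(f"pics/s{tag}.npz"); c={k:z[k] for k in z if k not in("im","d")}
print("scene eyes top",w2p("",eyes,c).round(1).tolist(),"tips",w2p("",[F+Rf@[0,s*.055,.042] for s in(1,-1)],c).round(1).tolist())
z=np.load(f"pics/w{tag}.npz"); cw={k:z[k] for k in z if k not in("im","d")}; print("wrist eyes top",w2p("",eyes,cw).round(1).tolist(),"tips",w2p("",[F+Rf@[0,s*.055,.042] for s in(1,-1)],cw).round(1).tolist())
a=cv2.imread(f"pics/s{tag}.png")[140:250,235:345]; b=cv2.imread(f"pics/w{tag}.png")[60:340,20:300]
cv2.imwrite(f"pics/L{tag}.png",np.hstack([cv2.resize(a,(440,440),interpolation=cv2.INTER_CUBIC),cv2.resize(b,(360,360)) if 0 else cv2.copyMakeBorder(cv2.resize(b,(340,340)),0,100,0,0,cv2.BORDER_CONSTANT)]))
E
python3 look.py 3
```

```text
clock: 15.77
tool_pos: [0.5014, -0.1754, 0.1618]
orientation: [-101.0, 67.9, -34.4]
force: [-0.1, 0.4, -3.9]
opening: 0.0137
t 15.8667 q [  9.7  -1.5 -52.   34.4 -27.6 -62.2] p [ 0.502 -0.175  0.162] guard z [-0.295  0.122  0.948] tilt 18.6 err rotvec deg in tool [  1.4  -0.1 -21.4]
resid tilt 21.5 lat 0.1 yaw -0.3
eye mid in face mm [ 1.8  2.3 61.7]
0.045 [17.  -2.1 -0.9]
0.03 [31.2 -6.9  0.2]
0.01 [ 50.1 -13.2   1.7]
along face -z, +x in tool [ 0.946 -0.316  0.077] [-0.315 -0.949 -0.02 ]
scene eyes top [[274.9, 180.4], [305.8, 198.1]] tips [[280.0, 188.3], [311.0, 206.3]]
wrist eyes top [[162.9, 353.8], [148.4, 150.2]] tips [[170.6, 324.4], [157.9, 144.3]]
```

View pics/L3.png

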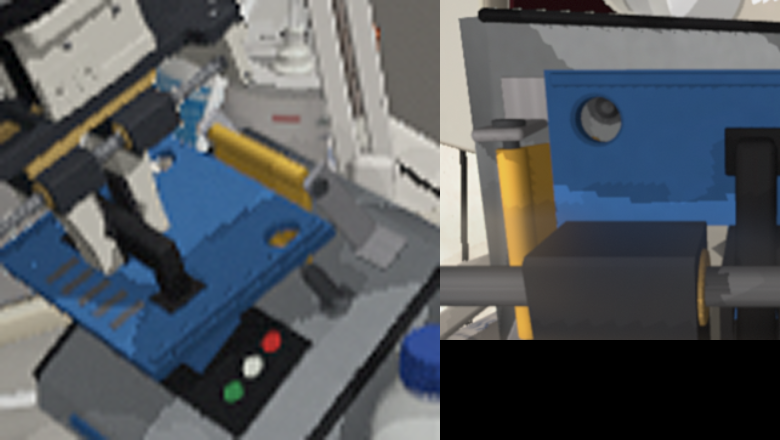

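```bash

python3 -m pendant '[{"claw":0,"linear":[0.4,1.2,-3.8],"twist":0},{"claw":0,"linear":[4,-1.4,0.3],"twist":0},{"claw":0,"linear":[4,-1.4,0.3],"twist":0},{"claw":0,"linear":[4,-1.4,0.3],"twist":0},{"claw":0,"linear":[4,-1.4,0.4],"twist":0},{"claw":0,"linear":[4,-1.3,0.4],"twist":0},{"claw":0,"linear":[0,0,0],"twist":0},{"claw":0,"linear":[0,0,0],"twist":0},{"claw":0,"linear":[0,0,0],"twist":0},{"claw":0,"linear":[0,0,0],"twist":0}]'
python3 look.py 4
```

```text
clock: 16.7
tool_pos: [0.5115, -0.184, 0.1439]
orientation: [-101.2, 68.0, -34.6]
force: [-0.4, 0.1, -4.1]
opening: 0.0137
t 16.8 q [  7.    1.1 -53.   38.1 -23.8 -64. ] p [ 0.512 -0.184  0.144] guard z [-0.293  0.122  0.948] tilt 18.5 err rotvec deg in tool [  1.4  -0.2 -21.5]
resid tilt 21.6 lat 0.1 yaw -0.3
eye mid in face mm [ 0.  -1.9 40. ]
0.045 [-4.4  3.1  1.5]
0.03 [ 9.8 -1.7  2.7]
0.01 [28.7 -8.   4.2]
along face -z, +x in tool [ 0.945 -0.317  0.078] [-0.317 -0.948 -0.02 ]
scene eyes top [[280.2, 186.4], [311.1, 204.4]] tips [[280.0, 188.3], [311.0, 206.3]]
wrist eyes top [[162.7, 354.1], [148.2, 150.3]] tips [[168.8, 350.7], [154.5, 153.6]]
```

View pics/L4.png

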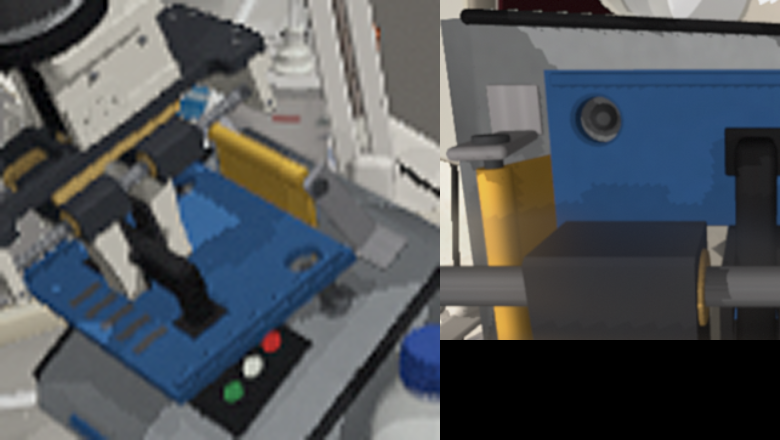

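```bash

python3 -m pendant '[{"claw":0,"linear":[0.3,0.9,0],"twist":0},{"claw":0,"linear":[2.4,-0.8,0.2],"twist":0},{"claw":0,"linear":[2.4,-0.8,0.2],"twist":0},{"claw":0,"linear":[2.4,-0.8,0.2],"twist":0},{"claw":0,"linear":[2.4,-0.8,0.2],"twist":0},{"claw":0,"linear":[2.4,-0.8,0.2],"twist":0},{"claw":0,"linear":[2.4,-0.8,0.2],"twist":0},{"claw":0,"linear":[0,0,0],"twist":0},{"claw":0,"linear":[0,0,0],"twist":0},{"claw":0,"linear":[0,0,0],"twist":0}]'; python3 e.py
```

```text
clock: 17.63
tool_pos: [0.5198, -0.1875, 0.1315]
orientation: [-101.2, 68.0, -34.7]
force: [0.4, -0.3, -3.7]
opening: 0.0139
t 17.6333 q [  5.2   2.9 -53.8  41.9 -21.1 -66.4] p [ 0.52  -0.188  0.131] guard z [-0.292  0.123  0.948] tilt 18.5 err rotvec deg in tool [  1.4  -0.2 -21.5]
resid tilt 21.6 lat 0.2 yaw -0.3
eye mid in face mm [-1.2 -2.1 24.6]
0.08 [-52.9  16.5  -2.2]
0.06 [-34.   10.1  -0.7]
0.045 [-19.8   5.3   0.5]
0.01 [13.2 -5.8  3.3]
along face -z, +x in tool [ 0.945 -0.318  0.078] [-0.317 -0.948 -0.02 ]
```

```bash

python3 -m pendant '[{"claw":0,"linear":[2,-0.7,0.15],"twist":0},{"claw":0,"linear":[2,-0.7,0.15],"twist":0},{"claw":0,"linear":[2,-0.7,0.15],"twist":0},{"claw":0,"linear":[2,-0.7,0.15],"twist":0},{"claw":0,"linear":[2,-0.7,0.15],"twist":0},{"claw":0,"linear":[1.5,-0.5,0.1],"twist":0},{"claw":0,"linear":[0,0,0],"twist":0},{"claw":0,"linear":[0,0,0],"twist":0},{"claw":0,"linear":[0,0,0],"twist":0},{"claw":0,"linear":[0,0,0],"twist":0}]'; python3 look.py 5
```

```text
clock: 18.47
tool_pos: [0.5271, -0.1905, 0.1222]
orientation: [-101.2, 68.0, -34.7]
force: [0.4, -0.5, -5.6]
opening: 0.0143
t 18.5667 q [  3.5   4.4 -54.4  45.4 -19.  -68.6] p [ 0.527 -0.19   0.122] guard z [-0.292  0.122  0.948] tilt 18.5 err rotvec deg in tool [  1.4  -0.2 -21.5]
resid tilt 21.6 lat 0.1 yaw -0.3
eye mid in face mm [-1.2 -2.1 12.4]
0.045 [-30.9  10.7  -0.4]
0.03 [-16.7   5.9   0.7]
0.01 [ 2.2 -0.4  2.3]
along face -z, +x in tool [ 0.945 -0.318  0.078] [-0.317 -0.948 -0.02 ]
scene eyes top [[285.7, 192.8], [316.4, 210.9]] tips [[280.0, 188.3], [311.0, 206.3]]
wrist eyes top [[162.8, 353.9], [148.3, 150.2]] tips [[168.0, 382.5], [151.2, 156.6]]
```

View pics/L5.png

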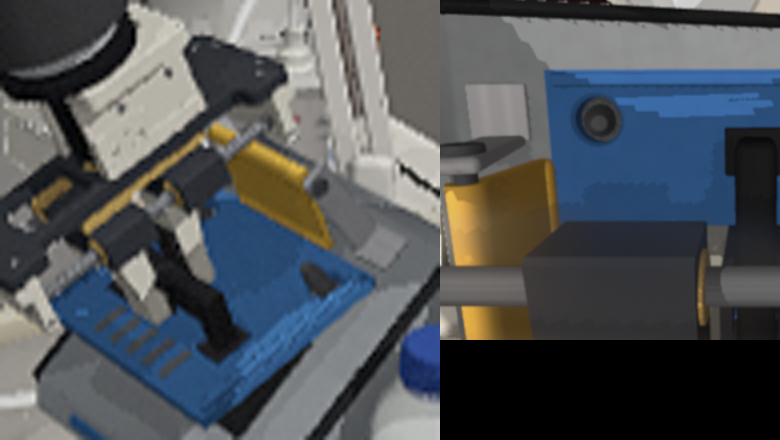

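```bash

python3 -m pendant '[{"claw":0,"linear":[1.3,-0.45,0.1],"twist":0},{"claw":0,"linear":[1.3,-0.45,0.1],"twist":0},{"claw":0,"linear":[1.2,-0.4,0.1],"twist":0},{"claw":0,"linear":[0,0,0],"twist":0},{"claw":0,"linear":[0,0,0],"twist":0},{"claw":0,"linear":[0,0,0],"twist":0},{"claw":0,"linear":[0,0,0],"twist":0},{"claw":0,"linear":[0,0,0],"twist":0},{"claw":0,"linear":[0,0,0],"twist":0},{"claw":0,"linear":[0,0,0],"twist":0}]'; python3 e.py
```

```text
clock: 19.4
tool_pos: [0.5297, -0.1915, 0.1194]
orientation: [-101.2, 68.0, -34.6]
force: [0.7, -0.5, -4.3]
opening: 0.0139
t 19.4 q [  2.9   4.9 -54.6  46.7 -18.3 -69.5] p [ 0.53  -0.192  0.119] guard z [-0.293  0.122  0.948] tilt 18.5 err rotvec deg in tool [  1.4  -0.2 -21.5]
resid tilt 21.6 lat 0.1 yaw -0.3
eye mid in face mm [-0.9 -2.   8.5]
0.08 [-68.1  21.9  -3.6]
0.06 [-49.2  15.6  -2. ]
0.045 [-35.   10.8  -0.8]
0.01 [-1.9 -0.3  1.9]
along face -z, +x in tool [ 0.945 -0.317  0.078] [-0.317 -0.948 -0.02 ]
```

```bash

python3 -m pendant '[{"claw":18,"linear":[0,0,0],"twist":0},{"claw":24,"linear":[0,0,0],"twist":0},{"claw":34,"linear":[0,0,0],"twist":0},{"claw":44,"linear":[0,0,0],"twist":0},{"claw":50,"linear":[0,0,0],"twist":0},{"claw":50,"linear":[0,0,0],"twist":0},{"claw":50,"linear":[0,0,0],"twist":0},{"claw":50,"linear":[0,0,0],"twist":0},{"claw":50,"linear":[0,0,0],"twist":0},{"claw":50,"linear":[0,0,0],"twist":0}]'; python3 look.py 6
```

```text
clock: 20.23
tool_pos: [0.5298, -0.1915, 0.1194]
orientation: [-101.1, 68.0, -34.6]
force: [0.0, -0.4, -0.1]
opening: 0.0499
t 20.3333 q [  2.9   4.9 -54.6  46.7 -18.3 -69.5] p [ 0.53  -0.191  0.119] guard z [-0.293  0.122  0.948] tilt 18.5 err rotvec deg in tool [  1.4  -0.2 -21.5]
resid tilt 21.6 lat 0.1 yaw -0.3
eye mid in face mm [-0.8 -2.   8.4]
0.045 [-34.5  12.3  -0.8]
0.03 [-20.3   7.5   0.3]
0.01 [-1.4  1.2  1.9]
along face -z, +x in tool [ 0.945 -0.317  0.078] [-0.317 -0.948 -0.02 ]
scene eyes top [[286.5, 193.5], [317.2, 211.6]] tips [[280.0, 188.3], [311.0, 206.3]]
wrist eyes top [[162.8, 353.9], [148.4, 150.2]] tips [[169.1, 387.4], [151.9, 156.8]]
```

View pics/L6.png

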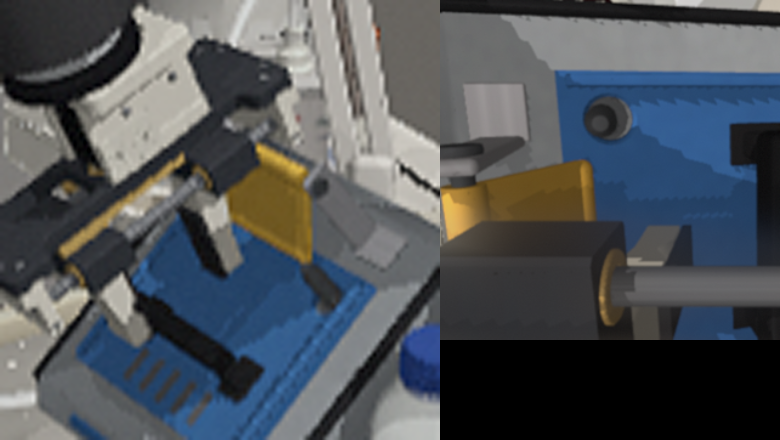

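```bash

python3 -m pendant '[{"claw":50,"linear":[-9,3.3,-0.8],"twist":0},{"claw":50,"linear":[-14,5,-1],"twist":0},{"claw":50,"linear":[-18,6.5,-1.5],"twist":0},{"claw":50,"linear":[-19,7,-1.5],"twist":0},{"claw":50,"linear":[-24,10,-1.5],"twist":0},{"claw":50,"linear":[-30,15,0],"twist":0},{"claw":50,"linear":[-30,18,0],"twist":0},{"claw":50,"linear":[-30,18,0],"twist":0},{"claw":50,"linear":[-20,10,0],"twist":0},{"claw":50,"linear":[0,0,0],"twist":0}]'; python3 - <<'E'
from e import *
im,W=shot("scene","s7"); shot("wrist","w7"); f=np.load("face0.npz"); Rf=np.c_[f["x"],f["y"],f["n"]]
hsv=cv2.cvtColor(im,cv2.COLOR_RGB2HSV); L=(W-F)@Rf
m=(hsv[...,0]>98)&(hsv[...,0]<125)&(hsv[...,1]>110)&(np.abs(L[...,1])<.09)&(L[...,0]>-.13)&(L[...,0]<.03)&(np.abs(L[...,2])<.06)
P=L[m]; A=np.c_[P[:,:2],np.ones(len(P))]
for _ in range(4):
    k=np.linalg.lstsq(A,P[:,2],rcond=None)[0]; e=np.abs(A@k-P[:,2]); s=e<.003; A,P=A[s],P[s]
print("panel front plane: slopes deg",np.degrees(k[:2]).round(2),"z at origin mm",k[2]*1000,len(P),"x,y ranges",np.percentile(P,[.5,99.5],axis=0).round(4).tolist())
y=(hsv[...,0]>18)&(hsv[...,0]<32)&(hsv[...,1]>130)&(np.abs(L[...,1])<.06)&(np.abs(L[...,0]-.02)<.05)&(L[...,2]>.005)&(L[...,2]<.09)
Y=L[y]; print("flap",len(Y),np.percentile(Y,[1,50,99],axis=0).round(4).tolist(), "slope x/z",np.polyfit(Y[:,2],Y[:,0],1))
print("eyes front/roots pred",w2p("scene",[F+Rf@[0,s*.055,.0095] for s in(1,-1)]).round(1).tolist())
im=cv2.imread("pics/s7.png")[140:270,225:375]; cv2.imwrite("pics/c7.png",cv2.resize(im,None,fx=4.5,fy=4.5,interpolation=cv2.INTER_CUBIC))
E
```

```text
clock: 21.17
tool_pos: [0.3871, -0.1215, 0.269]
orientation: [-100.2, 67.8, -33.5]
force: [0.3, 0.7, -0.0]
opening: 0.0502
panel front plane: slopes deg [0.47 0.05] z at origin mm 8.970946685279 1815 x,y ranges [[-0.1124, -0.0741, 0.0062], [0.0153, 0.073, 0.0116]]
flap 532 [[0.0058, -0.0393, 0.0239], [0.0235, -0.0022, 0.0484], [0.0414, 0.0397, 0.0717]] slope x/z [ 0.64209946 -0.00776996]
eyes front/roots pred [[286.7, 195.2], [317.4, 213.3]]
```

View pics/c7.png

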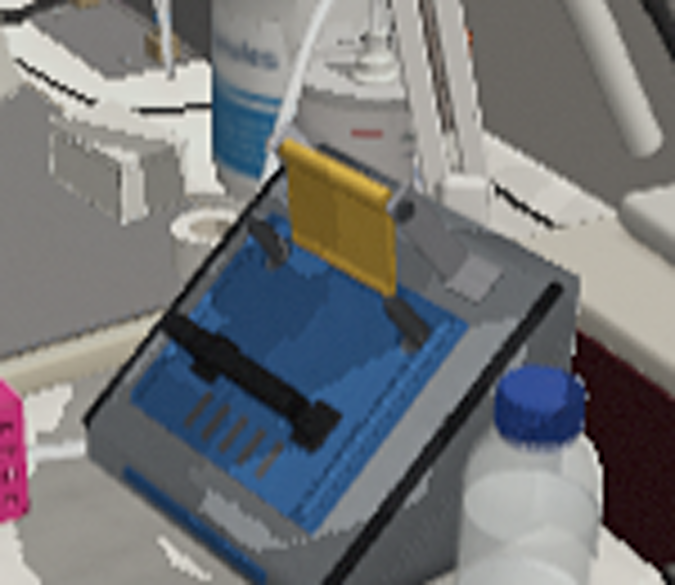

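```bash
python3 - <<'E'
from e import *
f=np.load("face0.npz"); Rf=np.c_[f["x"],f["y"],f["n"]]
for t in("scene0","s7"):
    z=np.load(f"pics/{t}.npz"); c={k:z[k] for k in z if k not in("im","d")}; L=(cloud(c,z["d"])-F)@Rf; hsv=cv2.cvtColor(z["im"],cv2.COLOR_RGB2HSV)
    y=(hsv[...,0]>18)&(hsv[...,0]<32)&(hsv[...,1]>130)&(np.abs(L[...,1])<.06)&(np.abs(L[...,0]-.02)<.05)&(L[...,2]>.005)&(L[...,2]<.09); Y=L[y]
    print(t,np.degrees(np.arctan(np.polyfit(Y[:,2],Y[:,0],1)[0])),Y[:,2].min(), "bottle px dark?")
o=get_obs(); print(o["force"],o["qvel"].round(2))
if True: print(close_job())
E
```

```text
scene0 32.7896199430423 0.02156296019011705 bottle px dark?
s7 32.704498122530325 0.02154263788324117 bottle px dark?
[ 0.08084737 -0.46591976 -0.06591039] [-2.07  3.05 -0.74  0.07  0.87  0.35]
the job is handed in; nothing more can be done
None
```

The guard is hanging on the console with both eyes on their studs and the flap down in front of it. I handed the job in at about 21 s; no verdict is reported.

**How it was done:** The moves cannot tilt the tool directly. I gripped the handle with the tool pointing down and tilted the arm by pushing it against its reach limit. The third joint's range allowed only about 18.5° of the 40° slope at the console. I slid the eyes over the studs along the stud axis with the panel still about 21.6° off the face. I then opened the gripper, the panel dropped flat, and I backed the arm away.

**Last checks, from the final scene picture and depth:**
- **Panel:** it lies flat within 0.5° of the face, with its front 9.0 mm above the face against 9.5 mm expected. Its edges put it about 2–3 mm down the slope, inside the allowed slip, though I did not measure each eye against its stud separately.
- **Flap:** it hangs at 32.7°, against 32.8° before the start, so it is back on its stop.
- **Bystanders:** I did not measure their positions at the end. The bottle stands upright, and the part of the rack in the last picture looks undisturbed. The pot was outside it, and no path came near it.
- **Robot:** the tool was about 0.2 m clear of the panel with no force on it. The joints still showed 2–3°/s in the last reading before hand-in.

**One disagreement:** at the first stud approach, the wrist camera and my model differed by about 3 mm. I moved partway toward the wrist view, and the next picture showed the right stud centred in its eye.

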